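Shut the splash pan round the potter's wheel

ROBOT

A 7-joint arm with a two-finger parallel gripper is mounted at the origin on the work surface. World frame = base frame: x ahead of the robot, y to its left, z up, the work surface at z = 0. Lengths are in m, angles in rad, forces in N, time in s.
With the tool pointing down it reaches from about 0.425 to 0.95 m from the base axis. Payload 4.7 kg.
Tool frame: the origin (TCP) lies midway between the tips of the shut fingers; the grasp point (between the pads) lies behind it (ctrl.hold_point_z is the z of the grasp point in the tool frame, in m); z points along the fingers, y is the line along which they close (so a half turn about z gives the same grasp; the last joint's range is limited). The gripper opens to 87 mm and grips with 3 to 60 N. Pads are 19 mm wide; open, the fingers measure 117 mm over their backs; the gripper's body (75 mm by 190 mm) begins 51 mm behind the grasp point.
Start: joints at [1.239, 0.469, -0.049, 1.532, 0.024, 1.141, -0.082], TCP at [0.201, -0.644, 0.223] pointing down, gripper open.
Joint ranges: [-2.59, 2.59], [-0.33, 1.99], [-1.39, 1.29], [0.1, 2.45], [-1.04, 4.18], [0.21, 1.99], [-2.66, 2.66]. Speed limits (rad/s): [2.57, 2.57, 3.14, 3.14, 3.14, 3.14, 3.14].

INTERFACE

Orientations are given as a unit quaternion [x, y, z, w].
In Python, from workcell import ctrl gives the robot as it stands.
- The arm moves only by the tool play_rows, never from a script. Its argument "increments" is a list of rows, each an object with "twist": the turn, a rotation vector about the tool's x, y, z in rad, a list of three; "xyz": the shift along the tool's x, y, z in m, a list of three; "jaw": the closure, from -1 (fully open) to 1 (shut). In form: [{"twist": [wx, wy, wz], "xyz": [dx, dy, dz], "jaw": jaw}, ...]. A call has 1 to 5 rows; each row shifts and turns the commanded pose from where the row before left it, along the tool's axes as they then stand; what a row does not reach is not made up. A row lasts 1/12 s, in which the tool goes at most 41.7 mm and 7.16 degrees, less where a joint would pass 70% of its speed; a pose out of reach is approached as far as the arm can. A call is refused whole if a number of a shift passes 0.0417 or a number of a turn 0.125, either way. A call with a gripper value outside its range is refused whole. The fingers move at their own pace and stop on an object; "grip_force" is the grip in N (left out, the last holds). Time passes only in rows, so rows that do not move let the fingers close. It gives the time, the measured TCP pose, the force, the opening and the grip force at its end, in the units of the state.
- ctrl.read_state(): the state, without advancing time (a new reading comes with each control period).
- ctrl.grab_frame(name): name is "scene" or "side" or "wrist"; returns a dict with "color" (420x560x3 uint8, red, green, blue), "range_z" (420x560 float32, m along the optical axis (not along the pixel's ray), 0 where there is no reading), "fx", "fy", "cx", "cy" (pixels), "rvec" (rotation vector, rad) and "tvec" (3), from world to camera coordinates, as OpenCV has them. Camera axes: x right, y down, z forward; pixel columns grow to the right and rows downward; lengths in m; the calibration is good to about 2 mm. A picture is of the moment at which its call begins.
- ctrl.close_job(): hands the job in; it is judged then, once.
The state is a dict: "t": time; "qpos": joint angles; "joint_velocities": joint speeds; "joint_efforts": joint torques, N m; "tool_pos": TCP position; "tool_rot": TCP orientation; "contact_force": force on the tool from outside, world axes, zero at the start; "moment": the same for the moment, N m; "gripper_width": finger opening in m; "grasp_force": force on a finger pad.
Only numpy, scipy, OpenCV 4.12 (cv2) and the standard library are available. Lean on these libraries where they do the work, as an engineer would, in place of code of your own. Each camera call takes 0.05 s, during which the arm holds its last target. There are 200 camera calls.

TASK

Get the wheel ready for trimming: push the two halves of the splash pan shut around the wheel head with your fingertips, until they meet along the whole seam. Only push them along the deck, do not lift or tip them, and leave the bowl on the wheel head and the things on the bench undisturbed.

Things in the scene. Friction and masses are not known exactly. Their poses are not given: they have to be found in the camera images.
- wheel: Table-top electric potter's wheel, fixed: housing 410 mm (its x) by 510 mm (its y), flat deck 160 mm above the bench. Origin on the bench under the wheel axis; front (-x) towards the robot, turned up to 0.3 rad; +y is left as the robot sees it. Two ribs 10 mm high on the deck (inner faces at x = -172 and +172 mm) guide the pan halves along y.
- wheel_axis (a point): The wheel axis at deck height (160 mm above the bench), axes as wheel. Round aluminium wheel head on it, 220 mm across, from 188 to 200 mm above the bench; under it on the deck a 100 x 100 x 28 mm bearing block, round which the halves' notched floors close with 1.5 mm play.
- pan_left: Loose grey plastic splash-pan half on the wheel's left, drawn out 45 to 90 mm along the wheel's +y. D-shaped tray, 340 mm along the seam, 170 mm deep, 60 mm tall, walls 5 mm, about 0.6 kg, open on the seam side. Origin: middle of the seam, on the deck; own +y points outward to the end wall. Shut: origin on the wheel axis.
- pan_right: The same part turned half round, on the wheel's right, drawn out 45 to 90 mm along the wheel's -y; its own +y points outward, along the wheel's -y. Each half slides along the deck at 2 to 6 N and stops firmly when home, against the bearing block or the other half. Hard pushes high on the wall can tip it.
- pan_left_end (a point): Middle of the outer face of pan_left's end wall, 170 mm out from its origin (own y), 30 mm above the deck. The face is upright, flat for 110 mm to either side (own x), then the corners are rounded (60 mm).
- pan_right_end (a point): The same point on pan_right's end wall.
- pan_left_seam_a (a point): Point on the floor edge of pan_left along its seam, towards one end: own x = -120 mm, y = 0, 5 mm above the deck. Meets pan_right_seam_b when shut.
- pan_left_seam_b (a point): The matching point towards the other end of pan_left's seam: own x = +120 mm. Meets pan_right_seam_a when shut.
- pan_right_seam_a (a point): Point on the floor edge of pan_right along its seam, towards one end: own x = -120 mm, y = 0, 5 mm above the deck.
- pan_right_seam_b (a point): The matching point towards the other end of pan_right's seam: own x = +120 mm.
- bowl: Leather-hard bowl, upside down in the middle of the wheel head, 140 mm across, 54 mm tall (foot at 254 mm above the bench). Origin: centre of its rim, on the wheel head. Bystander.
- crock: Dark brown water crock on the bench to one side of the wheel, 132 mm across, 118 mm tall. Origin: centre of its underside. Bystander.
- rice_bowl: Finished open bowl on the bench to the other side of the wheel, 124 mm across, 60 mm tall. Origin: centre of its underside. Bystander.
- loop_tool: Trimming tool lying on the bench left of the wheel, 175 mm long, 14 mm thick wooden handle, steel loop. Origin: on the bench under its middle. Bystander.

How it is judged:
At the end, for the whole second after the job is handed in: Both halves lie flat and still on the deck, each within 8 mm of its home place round the wheel axis, with the matching seam points meeting within 6 mm towards both ends (the ribs leave up to 3 mm of sideways play); bowl within 8 mm of where it stood, things on the bench within 20 mm (distance between pan_left_seam_a and pan_right_seam_b below 0.006 m and distance between pan_left_seam_b and pan_right_seam_a below 0.006 m and horizontal distance between each of pan_left, pan_right and wheel_axis below 0.008 m and z of each of pan_left, pan_right in the frame of wheel below 0.164 m and angle between each of pan_left, pan_right's own z axis and vertical below 0.03 rad and linear speed of each of pan_left, pan_right below 0.01 m/s and distance of bowl from where it was at the start of the episode below 0.008 m and distance of each of crock, rice_bowl, loop_tool from where it was at the start of the episode below 0.02 m); the robot touches nothing.
It fails at once if a pan half is lifted (25 mm) or tipped (0.15 rad, about 9 degrees) (z of any of pan_left_end, pan_right_end in the frame of wheel above 0.215 m or z of any of pan_left, pan_right in the frame of wheel above 0.185 m or angle between any of pan_left, pan_right's own z axis and vertical above 0.15 rad).
It fails at once if the bowl on the wheel head is shifted by more than 8 mm or tilted (distance of bowl from where it was at the start of the episode above 0.008 m or angle between bowl's own z axis and vertical above 0.1 rad).
It fails at once if a thing on the bench is shifted by more than 20 mm (distance of any of crock, rice_bowl, loop_tool from where it was at the start of the episode above 0.02 m).
It also fails if it takes over 51 s, if anything falls off the work surface, if the arm or the gripper's body presses on something with over 40 N, if the wrist force passes 120 N, or if a joint passes its speed limit or range.

## Working session

There is one attempt and no reset: what is moved stays moved. The work goes in short steps, Python scripts to look and compute and a tool call to move; the robot and the scene stay as the last step left them, time stands still between calls to the robot, and variables do not carry over. Pictures are saved under pics/ and viewed, at most 10 in all, crops included, and the job is handed in when it is done.

Besides the shell and the picture viewer there is one more tool, called after "Call:" by a JSON object that holds its "method" and its "body". play_rows: Moves the arm, as the interface text tells. Its arguments: {"type":"object","properties":{"increments":{"type":"array"},"grip_force":{"type":"number"}},"required":["increments"]}

```bash
mkdir -p pics
cat > h.py <<'E'
import numpy as np, cv2
from workcell import ctrl
from scipy.spatial.transform import Rotation as R
def cloud(n):
    f=ctrl.grab_frame(n); z=f["range_z"]; v,u=np.mgrid[:z.shape[0],:z.shape[1]]
    p=np.stack([(u-f["cx"])/f["fx"]*z,(v-f["cy"])/f["fy"]*z,z],-1)
    M=cv2.Rodrigues(np.array(f["rvec"],float))[0]
    w=(p-np.array(f["tvec"]).ravel())@M
    w[z==0]=np.nan
    return f["color"],w
E
python3 - <<'E'
from h import *
s=ctrl.read_state();print(s)
ims=[]
for n in("scene","side"):
    c,w=cloud(n);np.save(n+".npy",w);np.save(n+"_c.npy",c);cv2.imwrite(f"pics/{n}0.png",c[:,:,::-1])
    h=w[...,2];m=abs(h-.16)<.004
    print(n,m.sum(),np.nanmean(w[m],0))
E
```

```text
{'t': 0.0, 'qpos': array([ 1.23910255,  0.46945772, -0.04862528,  1.53368496,  0.02407368,
        1.1409561 , -0.08231399]), 'joint_velocities': array([ 0.00130124, -0.00099535,  0.00154025,  0.00035719, -0.00130508,
       -0.00031128, -0.00064279]), 'joint_efforts': array([ 1.47493305e-03, -5.07975948e+01, -8.03329283e-02, -2.36153251e+01,
       -6.15280098e-02,  3.77684506e-02,  1.53915098e-04]), 'tool_pos': array([ 0.20113776, -0.64372188,  0.22149232]), 'tool_rot': array([ 9.88558381e-01,  1.50835685e-01, -1.60193550e-04, -9.47505669e-04]), 'contact_force': array([-0.17058947,  1.13232057, -0.58660951]), 'moment': array([ 0.04349059, -0.05133311,  0.00133412]), 'grasp_force': 0.0, 'gripper_width': 0.08681630756569156}
scene 7223 [ 0.53680183 -0.11982363  0.16036682]
side 6292 [ 0.64257792 -0.04697813  0.1601095 ]
```

View pics/scene0.png

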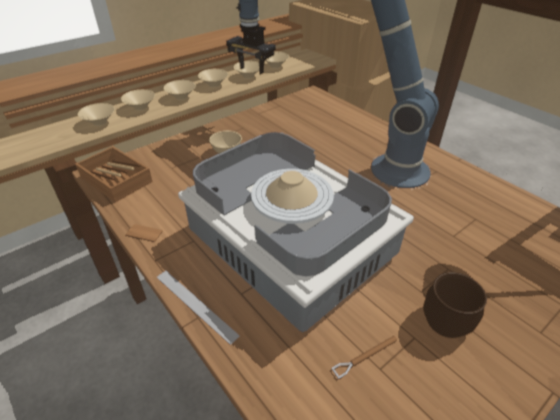

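View pics/side0.png

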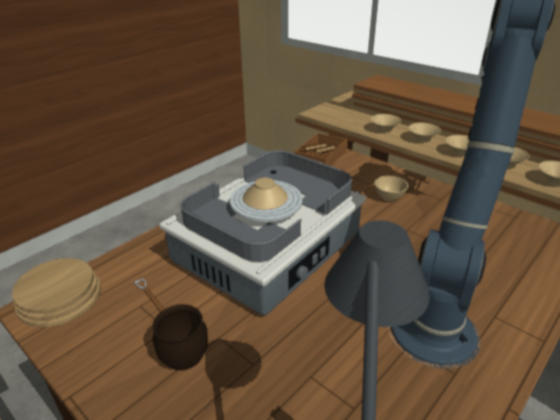

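Both views show the wheel with the bowl at its centre: scene px (292,190), side px (265,197). The left half is at scene (325,225) and the right half at scene (250,170). The crock is at scene (453,303), the loop tool at (365,355), and the rice bowl on the right at (226,143). There is also a lamp near the robot in the side view. Next I fit the poses.

Run:
```python
from h import *
P=np.concatenate([np.load(n+".npy").reshape(-1,3) for n in("scene","side")])
P=P[np.isfinite(P).all(1)&(abs(P[:,1])<.5)&(P[:,0]>.3)&(P[:,0]<1.1)]
z=P[:,2]
head=P[(abs(z-.2)<.003)][:,:2].astype(np.float32)
foot=P[(abs(z-.254)<.003)][:,:2]
c0=np.median(foot,0);print("foot",c0,len(foot))
head=head[np.hypot(*(head-c0).T)<.115]; c,r=cv2.minEnclosingCircle(head);print("head",c,r)
deck=P[(abs(z-.16)<.006)][:,:2]
deck=deck[np.hypot(*(deck-c0).T)<.34].astype(np.float32)
print("deck",cv2.minAreaRect(deck))
rim=P[(abs(z-.22)<.003)][:,:2]
rim=rim[(np.hypot(*(rim-c0).T)>.115)&(np.hypot(*(rim-c0).T)<.36)]
best=None
for a in np.linspace(-.35,.35,281):
    q=(rim-c0)@np.array([[np.cos(a),-np.sin(a)],[np.sin(a),np.cos(a)]])
    x=q[:,0]; s=np.sort(np.histogram(q[:,0],np.arange(-.3,.3,.003))[0])[-4:].sum()+np.sort(np.histogram(q[:,1],np.arange(-.4,.4,.003))[0])[-4:].sum()
    if best is None or s>best[0]: best=(s,a,np.percentile(q,[.5,99.5],0))
print(best)
a=best[1];q=(rim-c0)@np.array([[np.cos(a),-np.sin(a)],[np.sin(a),np.cos(a)]])
for sg in(1,-1):
    t=q[q[:,1]*sg>0]; print(sg,len(t),np.percentile(t,[.5,2,98,99.5],0).round(4).tolist())
    e=t[abs(t[:,0])<.1]; e=e[abs(e[:,1])>.17];print("end",np.polyfit(e[:,0],e[:,1],1),np.percentile(e[:,1],[2,50,98]))
# obstacles
for n,m in(("crock",(z>.09)&(z<.125)),("low",(z>.045)&(z<.065))):
    t=P[m&(np.hypot(*(P[:,:2]-c0).T)>.33)][:,:2]
    for sg in(1,-1):
        u=t[(t[:,1]-c0[1])*sg>0]; print(n,sg,len(u),u.min(0) if len(u) else 0,u.max(0) if len(u) else 0,np.median(u,0) if len(u) else 0)
```

```text
foot [0.56424595 0.04269122] 379
head (0.5601260662078857, 0.040288880467414856) 0.11155956238508224
deck ((0.5604116916656494, 0.04107494652271271), (0.41315406560897827, 0.5125383138656616), 3.4331202507019043)
(np.int64(931), np.float64(0.06000000000000005), array([[-0.17558539, -0.25844641],
       [ 0.16669275,  0.22235271]]))
1 878 [[-0.1758, 0.0507], [-0.1748, 0.0553], [0.1658, 0.2215], [0.1661, 0.2226]]
end [-0.00174971  0.21841609] [0.21372202 0.21882918 0.22248692]
-1 574 [[-0.1746, -0.2589], [-0.1737, -0.258], [0.1664, -0.0879], [0.1671, -0.0841]]
end [ 0.00360234 -0.25343126] [-0.25877827 -0.25311819 -0.24913508]
crock 1 1279 [0.36378562 0.4255178 ] [0.48933018 0.49987332] [0.43224538 0.46067573]
crock -1 0 0 0 0
low 1 663 [0.36162465 0.42536978] [0.90445006 0.49994783] [0.45194592 0.46468895]
low -1 462 [ 0.37125984 -0.49995704] [ 0.896138  -0.4344467] [ 0.79522182 -0.48449368]
```

Run:
```python
from h import *
w=np.load("side.npy")
for (u,v) in((375,240),(378,280),(340,285),(415,285),(368,390)):print(u,v,w[v,u].round(3))
print(ctrl.hold_point_z)
w=np.load("scene.npy");print("rice",w[143,226],w[136,226],w[150,226])
```

```text
375 240 [-0.048  0.468  0.589]
378 280 [-0.073  0.494  0.556]
340 285 [-0.025  0.502  0.524]
415 285 [-0.102  0.452  0.536]
368 390 [-0.121  0.576  0.477]
-0.0187
rice [ 0.41411146 -0.53444004  0.01703533] [ 0.40436398 -0.54589385  0.03985788] [ 0.60416011 -0.20893014  0.22455091]
```

Call:
{"method": "play_rows", "body": {"increments": [{"twist": [0, 0, 0], "xyz": [0.0308, -0.0137, 0], "jaw": -1}, {"twist": [0, 0, 0], "xyz": [0.0308, -0.0137, 0], "jaw": -1}, {"twist": [0, 0, 0], "xyz": [0.0308, -0.0137, 0], "jaw": -1}, {"twist": [0, 0, 0], "xyz": [0.0308, -0.0137, 0], "jaw": -1}, {"twist": [0, 0, 0], "xyz": [0.0308, -0.0137, 0], "jaw": -1}]}}

```text
t: 0.52
tool_pos: [0.3287, -0.5315, 0.2221]
tool_rot: [0.989, 0.151, -0.0, -0.0]
contact_force: [-0.5, -0.4, 1.2]
gripper_width: 0.0868
grasp_force: 0.0
```

Call:
{"method": "play_rows", "body": {"increments": [{"twist": [0, 0, 0], "xyz": [0.0308, -0.0137, 0], "jaw": -1}, {"twist": [0, 0, 0], "xyz": [0.0308, -0.0137, 0], "jaw": -1}, {"twist": [0, 0, 0], "xyz": [0.0308, -0.0137, 0], "jaw": -1}, {"twist": [0, 0, 0], "xyz": [0.0308, -0.0137, 0], "jaw": -1}, {"twist": [0, 0, 0], "xyz": [0.0308, -0.0137, 0], "jaw": -1}]}}

```text
t: 0.93
tool_pos: [0.4552, -0.4203, 0.2222]
tool_rot: [0.989, 0.151, -0.0, -0.0]
contact_force: [1.5, -0.7, 0.3]
gripper_width: 0.0869
grasp_force: 0.0
```

Call:
{"method": "play_rows", "body": {"increments": [{"twist": [0, 0, 0], "xyz": [0.0308, -0.0137, 0], "jaw": -1}, {"twist": [0, 0, 0], "xyz": [0.0308, -0.0137, 0], "jaw": -1}, {"twist": [0, 0, 0], "xyz": [0.0308, -0.0137, 0], "jaw": -1}, {"twist": [0, 0, 0], "xyz": [0.0308, -0.0137, 0], "jaw": -1}, {"twist": [0, 0, 0], "xyz": [0.0308, -0.0137, 0], "jaw": -1}]}}

```text
t: 1.35
tool_pos: [0.5817, -0.3091, 0.2221]
tool_rot: [0.989, 0.151, -0.0, -0.0]
contact_force: [-0.1, -0.7, -0.3]
gripper_width: 0.0871
grasp_force: 0.0
```

Call:
{"method": "play_rows", "body": {"increments": [{"twist": [0, 0, -0.12], "xyz": [0, 0, 0], "jaw": -1}, {"twist": [0, 0, -0.12], "xyz": [0, 0, 0], "jaw": -1}, {"twist": [0, 0, -0.12], "xyz": [0, 0, 0], "jaw": -1}, {"twist": [0, 0, -0.12], "xyz": [0, 0, 0], "jaw": -1}, {"twist": [0, 0, -0.12], "xyz": [0, 0, 0], "jaw": -1}]}}

```text
t: 1.77
tool_pos: [0.5807, -0.3102, 0.2219]
tool_rot: [0.898, 0.439, -0.0, -0.0]
contact_force: [0.9, 0.2, 0.2]
gripper_width: 0.087
grasp_force: 0.0
```

Call:
{"method": "play_rows", "body": {"increments": [{"twist": [0, 0, -0.12], "xyz": [0, 0, 0], "jaw": -1}, {"twist": [0, 0, -0.12], "xyz": [0, 0, 0], "jaw": -1}, {"twist": [0, 0, -0.12], "xyz": [0, 0, 0], "jaw": -1}, {"twist": [0, 0, -0.12], "xyz": [0, 0, 0], "jaw": -1}, {"twist": [0, 0, -0.12], "xyz": [0, 0, 0], "jaw": -1}]}}

```text
t: 2.18
tool_pos: [0.5807, -0.3103, 0.222]
tool_rot: [0.729, 0.685, -0.0, -0.0]
contact_force: [0.6, 0.0, 0.2]
gripper_width: 0.0874
grasp_force: 0.0
```

Call:
{"method": "play_rows", "body": {"increments": [{"twist": [0, 0, -0.12], "xyz": [0, 0, 0], "jaw": -1}, {"twist": [0, 0, 0], "xyz": [0, 0, 0], "jaw": -1}, {"twist": [0, 0, 0], "xyz": [0, 0, 0], "jaw": -1}]}}

```text
t: 2.43
tool_pos: [0.5807, -0.3105, 0.222]
tool_rot: [0.69, 0.724, -0.0, -0.0]
contact_force: [0.2, 0.3, -0.9]
gripper_width: 0.0873
grasp_force: 0.0
```

Call:
{"method": "play_rows", "body": {"increments": [{"twist": [0, 0, -0.012], "xyz": [0, 0, 0.0235], "jaw": -1}, {"twist": [0, 0, 0], "xyz": [0, 0, 0.0235], "jaw": -1}, {"twist": [0, 0, 0], "xyz": [0.025, 0, 0], "jaw": -1}, {"twist": [0, 0, 0], "xyz": [0.025, 0, 0], "jaw": -1}, {"twist": [0, 0, 0], "xyz": [0.015, 0, 0], "jaw": -1}]}}

```text
t: 2.85
tool_pos: [0.5766, -0.2425, 0.1749]
tool_rot: [0.684, 0.729, 0.0, -0.001]
contact_force: [-0.1, 0.6, 0.3]
gripper_width: 0.0865
grasp_force: 0.0
```

Call:
{"method": "play_rows", "body": {"increments": [{"twist": [0, 0, 0], "xyz": [0.006, 0, 0], "jaw": -1}, {"twist": [0, 0, 0], "xyz": [0.006, 0, 0], "jaw": -1}, {"twist": [0, 0, 0], "xyz": [0.006, 0, 0], "jaw": -1}, {"twist": [0, 0, 0], "xyz": [0.006, 0, 0], "jaw": -1}, {"twist": [0, 0, 0], "xyz": [0.006, 0, 0], "jaw": -1}]}}

```text
t: 3.27
tool_pos: [0.5749, -0.2184, 0.1759]
tool_rot: [0.685, 0.728, -0.001, 0.001]
contact_force: [0.9, -5.2, 0.9]
gripper_width: 0.087
grasp_force: 2.3
```

Run:
```python
from h import *
print(ctrl.read_state()["contact_force"])
c,w=cloud("scene");cv2.imwrite("pics/s1.png",cv2.resize(c[100:320,150:450,::-1],None,fx=2.5,fy=2.5))
```

```text
[ 0.91464499 -5.20496716  0.85457886]
```

View pics/s1.png

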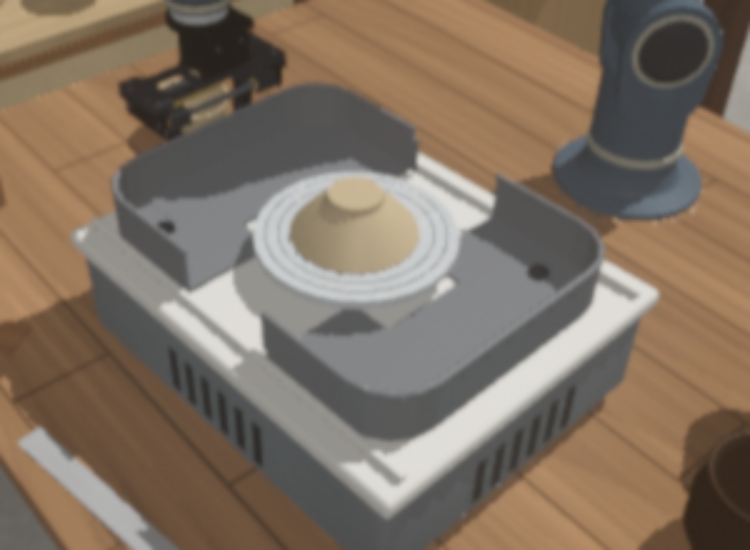

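The fingers are on the right half's end wall at crop px (200,95), and it slides at about 5 N. I keep pushing.

Call:
{"method": "play_rows", "body": {"increments": [{"twist": [0, 0, 0], "xyz": [0.006, 0, 0], "jaw": -1}, {"twist": [0, 0, 0], "xyz": [0.006, 0, 0], "jaw": -1}, {"twist": [0, 0, 0], "xyz": [0.006, 0, 0], "jaw": -1}, {"twist": [0, 0, 0], "xyz": [0.006, 0, 0], "jaw": -1}, {"twist": [0, 0, 0], "xyz": [0.006, 0, 0], "jaw": -1}]}}

```text
t: 3.73
tool_pos: [0.5732, -0.1864, 0.1759]
tool_rot: [0.685, 0.729, -0.0, 0.001]
contact_force: [0.8, -4.7, 1.8]
gripper_width: 0.0875
grasp_force: 2.5
```

Call:
{"method": "play_rows", "body": {"increments": [{"twist": [0, 0, 0], "xyz": [0.006, 0, 0], "jaw": -1}, {"twist": [0, 0, 0], "xyz": [0.006, 0, 0], "jaw": -1}, {"twist": [0, 0, 0], "xyz": [0.006, 0, 0], "jaw": -1}, {"twist": [0, 0, 0], "xyz": [0.006, 0, 0], "jaw": -1}, {"twist": [0, 0, 0], "xyz": [0.006, 0, 0], "jaw": -1}]}}

```text
t: 4.15
tool_pos: [0.5712, -0.1562, 0.1759]
tool_rot: [0.684, 0.729, -0.0, 0.001]
contact_force: [1.5, -4.9, 2.5]
gripper_width: 0.0871
grasp_force: 2.6
```

Call:
{"method": "play_rows", "body": {"increments": [{"twist": [0, 0, 0], "xyz": [0.003, 0, 0], "jaw": -1}, {"twist": [0, 0, 0], "xyz": [0.003, 0, 0], "jaw": -1}, {"twist": [0, 0, 0], "xyz": [0.003, 0, 0], "jaw": -1}]}}

```text
t: 4.4
tool_pos: [0.5707, -0.1475, 0.1759]
tool_rot: [0.684, 0.729, -0.0, 0.001]
contact_force: [0.1, -5.4, 1.0]
gripper_width: 0.0875
grasp_force: 2.8
```

Call:
{"method": "play_rows", "body": {"increments": [{"twist": [0, 0, 0], "xyz": [0.002, 0, 0], "jaw": -1}, {"twist": [0, 0, 0], "xyz": [0.002, 0, 0], "jaw": -1}]}}

```text
t: 4.57
tool_pos: [0.5704, -0.1435, 0.1759]
tool_rot: [0.684, 0.729, -0.0, 0.001]
contact_force: [1.3, -5.6, 2.5]
gripper_width: 0.087
grasp_force: 2.8
```

Call:
{"method": "play_rows", "body": {"increments": [{"twist": [0, 0, 0], "xyz": [0.0015, 0, 0], "jaw": -1}, {"twist": [0, 0, 0], "xyz": [0.0015, 0, 0], "jaw": -1}]}}

```text
t: 4.73
tool_pos: [0.5702, -0.1406, 0.1759]
tool_rot: [0.684, 0.729, -0.0, 0.001]
contact_force: [0.7, -4.9, 2.9]
gripper_width: 0.087
grasp_force: 2.8
```

Call:
{"method": "play_rows", "body": {"increments": [{"twist": [0, 0, 0], "xyz": [0.0015, 0, 0], "jaw": -1}]}}

```text
t: 4.82
tool_pos: [0.5702, -0.1399, 0.1759]
tool_rot: [0.684, 0.729, -0.001, 0.001]
contact_force: [0.0, -9.0, 2.3]
gripper_width: 0.0867
grasp_force: 4.7
```

Force is rising to 9 N as it reaches the stop. One more small nudge to confirm it is firm.

Call:
{"method": "play_rows", "body": {"increments": [{"twist": [0, 0, 0], "xyz": [0.001, 0, 0], "jaw": -1}]}}

```text
t: 4.9
tool_pos: [0.5702, -0.1399, 0.1759]
tool_rot: [0.685, 0.729, -0.001, 0.002]
contact_force: [1.7, -10.1, 2.3]
gripper_width: 0.0873
grasp_force: 5.0
```

Call:
{"method": "play_rows", "body": {"increments": [{"twist": [0, 0, 0], "xyz": [0.001, 0, 0], "jaw": -1}]}}

```text
t: 4.98
tool_pos: [0.5702, -0.1399, 0.1759]
tool_rot: [0.685, 0.729, -0.001, 0.002]
contact_force: [1.5, -11.8, 2.8]
gripper_width: 0.0871
grasp_force: 5.9
```

Call:
{"method": "play_rows", "body": {"increments": [{"twist": [0, 0, 0], "xyz": [-0.02, 0, 0], "jaw": -1}, {"twist": [0, 0, 0], "xyz": [-0.04, 0, 0], "jaw": -1}, {"twist": [0, 0, 0], "xyz": [0, 0, -0.041], "jaw": -1}, {"twist": [0, 0, 0], "xyz": [0, 0, -0.041], "jaw": -1}, {"twist": [0, 0, 0], "xyz": [0, 0, -0.041], "jaw": -1}]}}

```text
t: 5.4
tool_pos: [0.573, -0.1944, 0.2988]
tool_rot: [0.684, 0.73, 0.001, -0.002]
contact_force: [0.8, -0.1, 0.4]
gripper_width: 0.0873
grasp_force: 0.0
```

Call:
{"method": "play_rows", "body": {"increments": [{"twist": [0, 0, 0], "xyz": [0, 0, -0.041], "jaw": -1}, {"twist": [0, 0, 0], "xyz": [0.036, 0, 0], "jaw": -1}, {"twist": [0, 0, 0], "xyz": [0.036, 0, 0], "jaw": -1}, {"twist": [0, 0, 0], "xyz": [0.036, 0, 0], "jaw": -1}, {"twist": [0, 0, 0], "xyz": [0.036, 0, 0], "jaw": -1}]}}

```text
t: 5.82
tool_pos: [0.5635, -0.0487, 0.3393]
tool_rot: [0.684, 0.73, 0.001, -0.001]
contact_force: [0.8, -0.2, 0.5]
gripper_width: 0.0869
grasp_force: 0.0
```

Call:
{"method": "play_rows", "body": {"increments": [{"twist": [0, 0, 0], "xyz": [0.036, 0, 0], "jaw": -1}, {"twist": [0, 0, 0], "xyz": [0.036, 0, 0], "jaw": -1}, {"twist": [0, 0, 0], "xyz": [0.036, 0, 0], "jaw": -1}, {"twist": [0, 0, 0], "xyz": [0.036, 0, 0], "jaw": -1}, {"twist": [0, 0, 0], "xyz": [0.036, 0, 0], "jaw": -1}]}}

```text
t: 6.23
tool_pos: [0.5512, 0.1308, 0.3392]
tool_rot: [0.683, 0.73, 0.0, -0.001]
contact_force: [0.5, -0.8, 0.1]
gripper_width: 0.0869
grasp_force: 0.0
```

Call:
{"method": "play_rows", "body": {"increments": [{"twist": [0, 0, 0], "xyz": [0.036, 0, 0], "jaw": -1}, {"twist": [0, 0, 0], "xyz": [0.036, 0, 0], "jaw": -1}, {"twist": [0, 0, 0], "xyz": [0.036, 0, 0], "jaw": -1}, {"twist": [0, 0, 0], "xyz": [0.036, 0, 0], "jaw": -1}, {"twist": [0, 0, 0], "xyz": [0.036, 0, 0], "jaw": -1}]}}

```text
t: 6.65
tool_pos: [0.5393, 0.31, 0.339]
tool_rot: [0.683, 0.73, -0.001, -0.001]
contact_force: [0.5, -0.5, 0.6]
gripper_width: 0.0874
grasp_force: 0.0
```

Call:
{"method": "play_rows", "body": {"increments": [{"twist": [0, 0, 0], "xyz": [0.036, 0, 0], "jaw": -1}, {"twist": [0, 0, 0], "xyz": [0, 0, 0], "jaw": -1}, {"twist": [0, 0, 0], "xyz": [0, 0, 0], "jaw": -1}]}}

```text
t: 6.9
tool_pos: [0.5359, 0.3468, 0.3387]
tool_rot: [0.681, 0.732, -0.001, -0.002]
contact_force: [0.4, -0.4, 0.7]
gripper_width: 0.0868
grasp_force: 0.0
```

Call:
{"method": "play_rows", "body": {"increments": [{"twist": [0, 0, 0.012], "xyz": [0, 0.005, 0.041], "jaw": -1}, {"twist": [0, 0, 0], "xyz": [0, 0, 0.041], "jaw": -1}, {"twist": [0, 0, 0], "xyz": [0, 0, 0.041], "jaw": -1}, {"twist": [0, 0, 0], "xyz": [0, 0, 0.04], "jaw": -1}, {"twist": [0, 0, 0], "xyz": [0, 0, 0], "jaw": -1}]}}

```text
t: 7.32
tool_pos: [0.5402, 0.3375, 0.1679]
tool_rot: [0.689, 0.725, -0.008, -0.002]
contact_force: [-0.4, -1.9, -0.4]
gripper_width: 0.087
grasp_force: 0.0
```

Call:
{"method": "play_rows", "body": {"increments": [{"twist": [0, 0, 0], "xyz": [-0.03, 0, 0], "jaw": -1}, {"twist": [0, 0, 0], "xyz": [-0.025, 0, 0], "jaw": -1}, {"twist": [0, 0, 0], "xyz": [-0.006, 0, 0], "jaw": -1}, {"twist": [0, 0, 0], "xyz": [-0.006, 0, 0], "jaw": -1}, {"twist": [0, 0, 0], "xyz": [-0.006, 0, 0], "jaw": -1}]}}

```text
t: 7.73
tool_pos: [0.5486, 0.2713, 0.1786]
tool_rot: [0.688, 0.725, 0.002, -0.0]
contact_force: [0.0, 2.9, 0.5]
gripper_width: 0.0875
grasp_force: 1.8
```

Call:
{"method": "play_rows", "body": {"increments": [{"twist": [0, 0, 0], "xyz": [-0.006, 0, 0], "jaw": -1}, {"twist": [0, 0, 0], "xyz": [-0.006, 0, 0], "jaw": -1}]}}

```text
t: 7.9
tool_pos: [0.5487, 0.2617, 0.1786]
tool_rot: [0.688, 0.726, 0.003, -0.001]
contact_force: [0.8, 5.1, 1.8]
gripper_width: 0.0872
grasp_force: 2.7
```

Call:
{"method": "play_rows", "body": {"increments": [{"twist": [0, 0, -0.006], "xyz": [-0.006, 0, 0], "jaw": -1}, {"twist": [0, 0, 0], "xyz": [-0.006, 0, 0], "jaw": -1}, {"twist": [0, 0, 0], "xyz": [-0.006, 0, 0], "jaw": -1}, {"twist": [0, 0, 0], "xyz": [-0.006, 0, 0], "jaw": -1}, {"twist": [0, 0, 0], "xyz": [-0.006, 0, 0], "jaw": -1}]}}

```text
t: 8.32
tool_pos: [0.5501, 0.2321, 0.1785]
tool_rot: [0.685, 0.728, 0.003, -0.001]
contact_force: [-0.2, 6.0, 3.3]
gripper_width: 0.087
grasp_force: 2.7
```

Call:
{"method": "play_rows", "body": {"increments": [{"twist": [0, 0, 0], "xyz": [-0.002, 0, 0], "jaw": -1}, {"twist": [0, 0, 0], "xyz": [-0.002, 0, 0], "jaw": -1}]}}

```text
t: 8.48
tool_pos: [0.5506, 0.2274, 0.1782]
tool_rot: [0.686, 0.728, 0.002, -0.001]
contact_force: [-0.0, 6.1, 3.4]
gripper_width: 0.0873
grasp_force: 2.9
```

Call:
{"method": "play_rows", "body": {"increments": [{"twist": [0, 0, 0], "xyz": [-0.002, 0, 0], "jaw": -1}]}}

```text
t: 8.57
tool_pos: [0.5506, 0.2256, 0.1782]
tool_rot: [0.685, 0.728, 0.002, -0.001]
contact_force: [-0.2, 5.7, 3.4]
gripper_width: 0.0868
grasp_force: 2.9
```

Call:
{"method": "play_rows", "body": {"increments": [{"twist": [0, 0, 0], "xyz": [-0.0015, 0, 0], "jaw": -1}, {"twist": [0, 0, 0], "xyz": [-0.0015, 0, 0], "jaw": -1}]}}

```text
t: 8.73
tool_pos: [0.5508, 0.2226, 0.1781]
tool_rot: [0.685, 0.728, 0.002, -0.001]
contact_force: [-0.7, 6.2, 4.3]
gripper_width: 0.0868
grasp_force: 2.9
```

Call:
{"method": "play_rows", "body": {"increments": [{"twist": [0, 0, 0], "xyz": [-0.0015, 0, 0], "jaw": -1}]}}

```text
t: 8.82
tool_pos: [0.5508, 0.2217, 0.1782]
tool_rot: [0.685, 0.728, 0.003, -0.001]
contact_force: [-1.0, 9.5, 2.4]
gripper_width: 0.0871
grasp_force: 4.2
```

Call:
{"method": "play_rows", "body": {"increments": [{"twist": [0, 0, 0], "xyz": [-0.0015, 0, 0], "jaw": -1}]}}

```text
t: 8.9
tool_pos: [0.5508, 0.2212, 0.1782]
tool_rot: [0.685, 0.729, 0.003, -0.002]
contact_force: [-0.7, 8.7, 2.1]
gripper_width: 0.087
grasp_force: 4.5
```

Call:
{"method": "play_rows", "body": {"increments": [{"twist": [0, 0, 0], "xyz": [-0.0015, 0, 0], "jaw": -1}]}}

```text
t: 8.98
tool_pos: [0.5508, 0.2199, 0.1782]
tool_rot: [0.685, 0.729, 0.003, -0.002]
contact_force: [-0.4, 9.8, 2.1]
gripper_width: 0.087
grasp_force: 4.5
```

Call:
{"method": "play_rows", "body": {"increments": [{"twist": [0, 0, 0], "xyz": [-0.001, 0, 0], "jaw": -1}, {"twist": [0, 0, 0], "xyz": [-0.001, 0, 0], "jaw": -1}]}}

```text
t: 9.15
tool_pos: [0.5508, 0.2191, 0.1782]
tool_rot: [0.685, 0.729, 0.004, -0.002]
contact_force: [0.9, 12.5, 0.9]
gripper_width: 0.0871
grasp_force: 6.3
```

Call:
{"method": "play_rows", "body": {"increments": [{"twist": [0, 0, 0], "xyz": [0.02, 0, 0], "jaw": -1}, {"twist": [0, 0, 0], "xyz": [0.04, 0, 0], "jaw": -1}, {"twist": [0, 0, 0], "xyz": [0.04, 0, -0.01], "jaw": -1}, {"twist": [0, 0, 0], "xyz": [0, 0, -0.041], "jaw": -1}, {"twist": [0, 0, 0], "xyz": [0, 0, -0.04], "jaw": -1}]}}

```text
t: 9.57
tool_pos: [0.5425, 0.3149, 0.2665]
tool_rot: [0.684, 0.73, -0.003, -0.001]
contact_force: [1.2, -0.7, 0.3]
gripper_width: 0.087
grasp_force: 0.0
```

Run:
```python
from h import *
P=[]
for n in("scene","side"):
    c,w=cloud(n);P.append(w.reshape(-1,3))
    cv2.imwrite(f"pics/{n}2.png",cv2.resize(c[100:300,130:430,::-1],None,fx=2.5,fy=2.5))
P=np.concatenate(P);P=P[np.isfinite(P).all(1)]
c0=np.array([.5602,.0405]);a=.06
q=(P[:,:2]-c0)@np.array([[np.cos(a),-np.sin(a)],[np.sin(a),np.cos(a)]]);z=P[:,2]
m=(abs(z-.22)<.003)&(np.abs(q)<[.19,.2]).all(1)&(np.hypot(*q.T)>.12);r=q[m]
for sg in(1,-1):
    e=r[(abs(r[:,0])<.1)&(r[:,1]*sg>.14)];print(sg,np.polyfit(e[:,0],e[:,1],1),np.percentile(e[:,1],[2,98]))
print(np.percentile(P[m][:,2],[2,98]))
f=P[(abs(z-.254)<.003)&(np.hypot(*q.T)<.06)];print("foot",np.median(f[:,:2],0))
```

```text
1 [-0.00409847  0.16684439] [0.16254135 0.17065214]
-1 [ 0.00132182 -0.16806214] [-0.17334082 -0.16301996]
[0.2172319  0.22293134]
foot [0.56414448 0.04261541]
```

View pics/scene2.png

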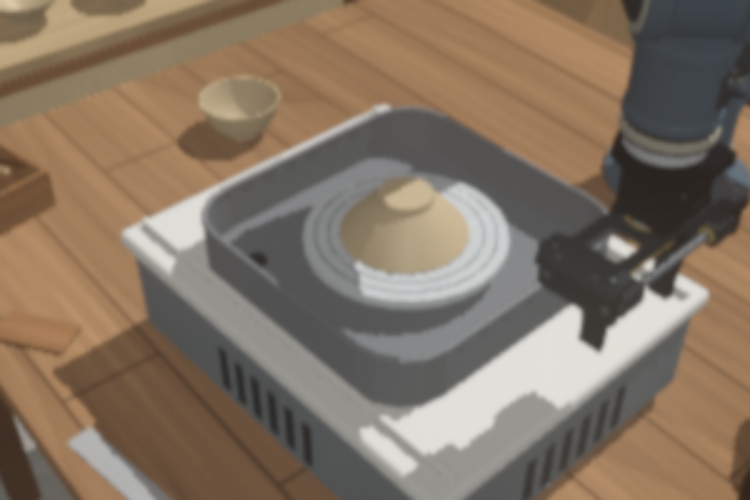

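View pics/side2.png

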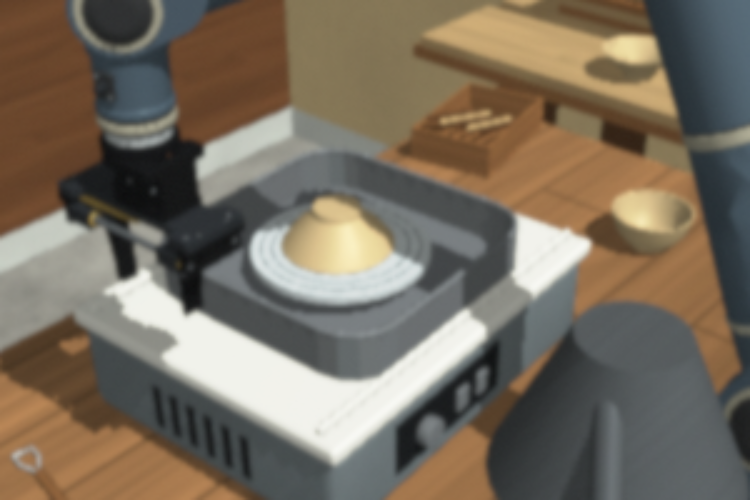

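Run:
```python
from h import *
c,w=cloud("side");cv2.imwrite("pics/z3.png",cv2.resize(c[170:260,240:350,::-1],None,fx=7,fy=6.5,interpolation=cv2.INTER_CUBIC))
q=(w[...,:2]-[.5602,.0405])@np.array([[np.cos(.06),-np.sin(.06)],[np.sin(.06),np.cos(.06)]])
m=(abs(q[...,0]+.17)<.008)&(w[...,2]>.166)&(w[...,2]<.23)
for y in np.arange(-.1,.1,.01):
    s=m&(abs(q[...,1]-y)<.005)
    if s.sum():print(round(y,2),s.sum(),w[s][:,2].min().round(3),w[s][:,2].max().round(3),np.median(q[s][:,0]).round(4))
```

```text
-0.1 35 0.166 0.222 -0.1685
-0.09 29 0.168 0.221 -0.169
-0.08 38 0.166 0.223 -0.1691
-0.07 32 0.166 0.221 -0.1693
-0.06 33 0.167 0.222 -0.1688
-0.05 38 0.166 0.222 -0.1691
-0.04 34 0.166 0.222 -0.1689
-0.03 40 0.167 0.219 -0.169
-0.02 36 0.166 0.221 -0.1691
-0.01 37 0.166 0.222 -0.1697
-0.0 39 0.167 0.223 -0.1698
0.01 36 0.167 0.222 -0.1698
0.02 35 0.166 0.222 -0.1704
0.03 41 0.167 0.221 -0.1701
0.04 37 0.166 0.221 -0.1701
0.05 47 0.166 0.221 -0.1698
0.06 44 0.166 0.223 -0.17
0.07 40 0.167 0.221 -0.1702
0.08 42 0.167 0.221 -0.17
0.09 48 0.166 0.222 -0.1697
```

View pics/z3.png

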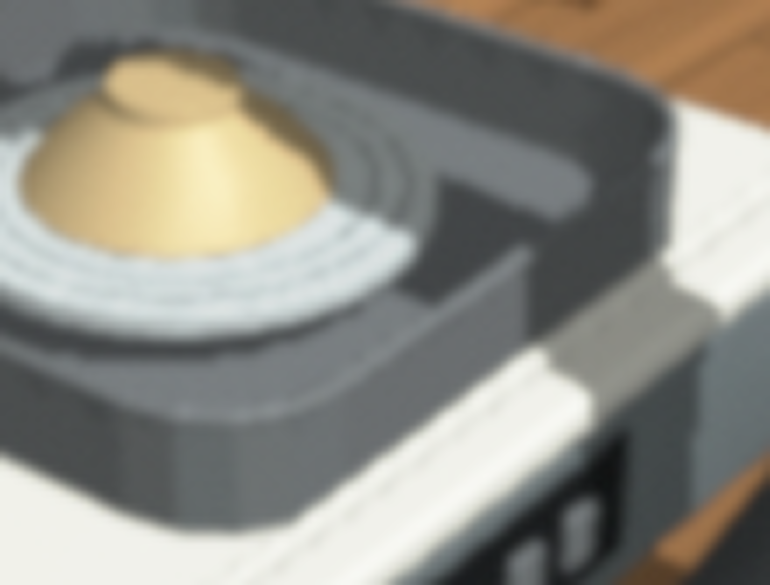

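The front wall is unbroken across the seam. The vertical edge at zoom px (525,290) is only the arm's shadow, since depth shows full wall height there. The bowl hasn't moved and nothing is touching the robot, so I hand in.

```bash
python3 -c "
from workcell import ctrl
print(ctrl.close_job())"
```

```text
the job is handed in; nothing more can be done
None
```

I pushed both pan halves shut until each stopped firmly; the depth images show the front seam closed and the bowl where it stood, and I handed the job in about 10 s into the 51 s limit (no verdict came back).

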